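Change over the dental light-curing unit

TASK

The cure is finished: turn the curing unit's selector to off (the open ring), then open the drawer and stand every cured cast from it upright in its own case tray, the one with the same number of dots. Stand cast 4, waiting in its tray, upright in one of the drawer's pockets, push the drawer fully home and only then set the selector to the three-dot programme. Never have the drawer open with the selector away from off, and leave the other things on the bench alone.

Things in the scene. Friction and masses are not known exactly. Their poses are not given: they have to be found in the camera images.
- cast1: stone cast 1: off-white block, foot 64 (own x) x 34 mm (own y), upright flat flanks to 34 mm above its underside, on top a row of five teeth, at most 48 mm overall; 1 black dot across the land at its -x end. About 130 g. Origin: centre of underside. May be absent; else it starts in a pocket of the shut drawer, lengthwise front to back.
- tray1: case tray 1: low white tray, fixed, 98 (own x) x 70 mm outside, walls 3 mm thick, 10 mm high, floor 3 mm thick; 1 black dot on the label flap outside its -x end. Origin: centre of underside, 3 mm above the bench. Its cast stands on its floor lengthwise, either way round. Trays swap places from start to start.
- cast2: stone cast 2: off-white block, foot 64 (own x) x 34 mm (own y), upright flat flanks to 34 mm above its underside, on top two round stumps with a gap between, at most 48 mm overall; 2 black dots across the land at its -x end. About 130 g. Origin: centre of underside. May be absent; else it starts in a pocket of the shut drawer, lengthwise front to back.
- tray2: case tray 2: low white tray, fixed, 98 (own x) x 70 mm outside, walls 3 mm thick, 10 mm high, floor 3 mm thick; 2 black dots on the label flap outside its -x end. Origin: centre of underside, 3 mm above the bench. Its cast stands on its floor lengthwise, either way round. Trays swap places from start to start.
- cast3: stone cast 3: off-white block, foot 64 (own x) x 34 mm (own y), upright flat flanks to 34 mm above its underside, on top a curved row of six narrow front teeth, at most 48 mm overall; 3 black dots across the land at its -x end. About 130 g. Origin: centre of underside. May be absent; else it starts in a pocket of the shut drawer, lengthwise front to back.
- tray3: case tray 3: low white tray, fixed, 98 (own x) x 70 mm outside, walls 3 mm thick, 10 mm high, floor 3 mm thick; 3 black dots on the label flap outside its -x end. Origin: centre of underside, 3 mm above the bench. Its cast stands on its floor lengthwise, either way round. Trays swap places from start to start.
- cast4: stone cast 4: off-white block, foot 64 (own x) x 34 mm (own y), upright flat flanks to 34 mm above its underside, on top a smooth grey domed tray base moulded over its ridge, not yet cured, at most 48 mm overall; 4 black dots across the land at its -x end. About 130 g. Origin: centre of underside. Starts in its own tray.
- tray4: case tray 4: low white tray, fixed, 98 (own x) x 70 mm outside, walls 3 mm thick, 10 mm high, floor 3 mm thick; 4 black dots on the label flap outside its -x end. Origin: centre of underside, 3 mm above the bench. Its cast stands on its floor lengthwise, either way round. Trays swap places from start to start.
- unit: light-curing unit, a white box 240 (own x, depth) x 250 (own y) x 140 mm high, fixed; front to its own -x. Origin at the centre of its underside, on the bench. On top: the selector with its ring of marks at the front towards -y, an amber window at the front towards +y.
- drawer (a joint): the unit's drawer, pulled out along the unit's -x: 0 = fully home, 0.125 m = fully out. About 2 N of friction; stays where it is left. Its front plate is 10 mm thick, 240 mm wide and reaches from 22 to 110 mm above the bench.
- drawer_in (a point): floor centre of the drawer's middle pocket, 30 mm above the bench, 55 mm in front of the unit's origin when shut; moves with the drawer, axes like the unit's. It has three pockets, centres 70 mm apart along y, each 85 (x) x 50 mm, 7 mm deep, in a flat top without side or back walls; the front plate begins 61 mm in front of this point.
- drawer_pull (a point): grip point of the drawer's black pull, an upright fin 12 mm thick (along the unit's y), 40 mm high (55 to 95 mm above the bench), sticking out 60 mm from the front plate; this point is 39 mm out from the plate, in mid-thickness, 78 mm above the bench. Moves with the drawer.
- selector (a joint): black bar knob on the unit's top with a rest (click) every 0.628 rad from 0 to 3.142, growing clockwise from above; stops at both ends. Pointer line at 0 towards the unit's +y (open ring = off), at 1.571 towards +x. Marks 1 to 5 have that many white dots: three dots = 1.885. About 0.06 N m to pass a click; let go near a rest it settles there. Starts at mark 1 to 4.
- selector_grip (a point): grip point of the selector, on its upright axis, 169 mm above the bench. The bar is 14 mm thick, 46 mm long (along its pointer), from 150 to 180 mm above the bench, on a 52 mm round skirt.
- resin_bottle: the amber resin bottle, 52 mm across, 120 mm tall; origin at the centre of its underside. Leave it alone.
- mixing_bowl: black rubber mixing bowl, 116 mm across, 55 mm high; origin at the centre of its underside. Leave it alone.
- spatula: plaster spatula, 200 mm long, lying on the bench; origin near its middle. Leave it alone.
- articulator: metal articulator with two plaster arches in it, 100 x 100 x 98 mm; origin at the centre of its underside. Leave it alone.
- bur_block: wooden bur block 80 x 50 mm, 40 mm high with its burs; origin at the centre of its underside. Leave it alone.
- wax_tin: round steel wax tin, 64 mm across, 40 mm high; origin at the centre of its underside. Leave it alone.
- brush: bench brush, 170 mm long, lying on the bench; origin near its middle. Leave it alone.
Not all that is in view belongs to the job. What is shaped like the tray2 but purple or red is not meant.

How it is judged:
By the outcome, as a careful person would: the job done as asked, in the order asked, and still so for the second after the job is handed in, with the robot touching nothing.
Of cast1, cast2, cast3 only 2 to 3 are there at a start; the rules pass over those that are not, and their reading is None.
At some moment in a run one of cast1, cast2, cast3, cast4 may be knocked a few centimetres aside while the robot is not near it.
Once in a run the grip may slacken for a moment while it holds something.
It also fails if it takes over 200 s, if anything falls off the work surface, if the arm or the gripper's body presses on something with over 40 N, if the wrist force passes 120 N, or if a joint passes its speed limit or range.

ROBOT

A 6-joint arm with a two-finger parallel gripper is mounted at the origin on the work surface. World frame = base frame: x ahead of the robot, y to its left, z up, the work surface at z = 0. Lengths are in mm, angles in rad, forces in N, time in s.
With the tool pointing down it reaches from about 275 to 750 mm from the base axis. Payload 10.2 kg.
Tool frame: the origin (TCP) lies midway between the tips of the shut fingers; the grasp point (between the pads) lies 19 mm behind it; z points along the fingers, y is the line along which they close (so a half turn about z gives the same grasp; the last joint's range is limited). The gripper opens to 85 mm and grips with 20 to 120 N. Pads are 22 mm wide; open, the fingers measure 114 mm over their backs; the gripper's body (76 mm by 85 mm) begins 54 mm behind the grasp point. The pads swing forward as they close: fully open they stand 13 mm farther back than shut.
Start: joints at [-1.524, 0.313, 1.498, -0, 1.331, -0.223], TCP at [139.919, -506.017, 231.294] pointing down, gripper open.
Joint ranges: [-2.94, 2.94], [-0.97, 2.17], [0.19, 2.56], [-1.23, 4.37], [0.02, 3.11], [-2.88, 2.88]. Speed limits (rad/s): [2.39, 2.39, 3.01, 3.14, 3.14, 3.14].

INTERFACE

Orientations are given as a unit quaternion [w, x, y, z].
In Python, from rig import ctrl, capture, camera_info gives the robot as it stands.
- The arm moves only by the tool apply_moves, never from a script. Its argument "targets" is a list of rows, each a list of 3 entries, a list of its own where there are three numbers: the finger opening in mm, from 0 to 85.4, then the shift along the world's x, y, z in mm, then the turn, a rotation vector about the world's x, y, z in degrees. In form: [[grip, [dx, dy, dz], [rx, ry, rz]], ...]. A call has 1 to 20 rows; each row is the pose to reach, as a shift and turn from the pose commanded when the call began; what a row does not reach only later rows make up. A row lasts 1/10 s, in which the tool goes at most 50 mm and 8.59 degrees, less where a joint would pass 70% of its speed; a pose out of reach is approached as far as the arm can. A call with a gripper value outside its range is refused whole. The fingers move at their own pace and stop on an object; "squeeze" is the grip in N (left out, the last holds). Time passes only in rows, so rows that repeat a pose let the fingers close. It gives the time, the measured TCP pose, the force, the opening and the grip force at its end, in the units of the state.
- ctrl.sense(): the state, without advancing time (a new reading comes with each control period).
- capture(name): name is "scene" or "side" or "wrist"; returns (picture, depth): 400x640x3 uint8, blue, green, red; 400x640 float32, mm along the optical axis (not along the pixel's ray), 0 where there is no reading.
- camera_info(name): a dict with "vfov" (degrees; the focal length in pixels is half the picture's height over the tangent of half this angle, whatever the lens; pixels are square), "cx", "cy" (the principal point, pixels), "extrinsics" (4x4, takes a point from camera to world coordinates). Camera axes: x right, y down, z forward; pixel columns grow to the right and rows downward; lengths in mm; the calibration is good to about 2 mm. A picture is of the moment at which its call begins: read the wrist's pose just before it. camera_info takes no time and is no camera call; for the wrist camera it gives the pose at the moment of the call.
- ctrl.finish_job(): hands the job in; it is judged then, once.
The state is a dict: "time_s": time; "joints": joint angles; "dq": joint speeds; "tau": joint torques, N m; "eef_pos": TCP position; "ee_rot": TCP orientation; "force": force on the tool from outside, world axes, zero at the start; "wrist_torque": the same for the moment, N m; "grip_width": opening from 0.0 (shut) to 1.0 (fully open); "grip_force": force on a finger pad.
Only numpy, scipy, OpenCV 4.12 (cv2) and the standard library are available. Lean on these libraries where they do the work, as an engineer would, in place of code of your own. Each camera call takes 0.05 s, during which the arm holds its last target. There are 200 camera calls.

## Working session

There is one attempt and no reset: what is moved stays moved. The work goes in short steps, Python scripts to look and compute and a tool call to move; the robot and the scene stay as the last step left them, time stands still between calls to the robot, and variables do not carry over. Pictures are saved under pics/ and viewed, at most 14 in all, crops included, and the job is handed in when it is done.

Besides the shell and the picture viewer there is one more tool, called as a command line: name --argument value ..., lists and objects as JSON in quotes. apply_moves: Moves the arm, as the interface text tells. Its arguments: {"type":"object","properties":{"targets":{"type":"array","items":{"type":"array"}},"squeeze":{"type":"number"}},"required":["targets"]}

```bash
mkdir -p pics
cat > h.py <<'E'
import numpy as np,cv2
from rig import ctrl,capture,camera_info
def K(n):
    c=camera_info(n);return 200/np.tan(np.radians(c["vfov"]/2)),c["cx"],c["cy"],np.array(c["extrinsics"])
def cloud(n,d,k=None):
    f,cx,cy,E=k or K(n);v,u=np.mgrid[:400,:640]
    P=np.stack([(u-cx)/f*d,(v-cy)/f*d,d],-1);return P@E[:3,:3].T+E[:3,3]
def ray(n,u,v,z,k=None):
    f,cx,cy,E=k or K(n);r=E[:3,:3]@np.array([(u-cx)/f,(v-cy)/f,1]);return E[:3,3]+r*(z-E[2,3])/r[2]
def snap(n,name):
    k=K(n);p,d=capture(n);cv2.imwrite(f"pics/{name}.png",p);np.savez(f"{name}.npz",p=p,d=d,k=np.array([k[0],k[1],k[2]]),E=k[3]);return p,d,k
def load(name):
    z=np.load(f"{name}.npz");return z["p"],z["d"],(*z["k"],z["E"])
E
python3 - <<'E'
from h import *
for n in("scene","side","wrist"):
    p,d,k=snap(n,n+"0");print(n,k[0],np.round(k[3],2).tolist())
s=ctrl.sense();print(s)
p=np.vstack([cv2.imread("pics/scene0.png"),]);cv2.imwrite("pics/scene0b.png",cv2.resize(p,(800,500)))
E
```

```text
scene 508.46862046654786 [[0.06, 0.86, -0.51, 1440.11], [1.0, -0.05, 0.04, -90.46], [0.01, -0.51, -0.86, 1694.17], [0.0, 0.0, 0.0, 1.0]]
side 365.3373363515741 [[-0.84, -0.4, 0.37, 110.26], [-0.55, 0.61, -0.57, 611.51], [0.0, -0.68, -0.73, 931.98], [0.0, 0.0, 0.0, 1.0]]
wrist 344.24538214706337 [[0.27, -0.92, -0.3, 217.45], [-0.96, -0.25, -0.08, -484.1], [-0.0, 0.31, -0.95, 374.59], [0.0, 0.0, 0.0, 1.0]]
{'time_s': 0.15, 'joints': array([-1.52441009e+00,  3.13306436e-01,  1.49824983e+00,  2.09749490e-05,
        1.33101266e+00, -2.23413578e-01]), 'dq': array([-0.00065157, -0.00222622, -0.00298128, -0.00043414, -0.00037836,
        0.00057182]), 'tau': array([ 2.30949678e-03, -4.12375224e+01, -2.59795153e+01, -7.40438963e-05,
        3.25354464e-03,  4.73380311e-06]), 'eef_pos': array([ 139.91011445, -505.81452372,  230.87903204]), 'ee_rot': array([-4.85324847e-04,  9.90915015e-01,  1.34488639e-01,  5.32966612e-05]), 'force': array([0.38173028, 0.10789365, 0.10376235]), 'wrist_torque': array([-0.03275887,  0.02289253,  0.01010596]), 'grip_force': 0.0, 'grip_width': 0.9982848333167443}
```

View pics/scene0b.png

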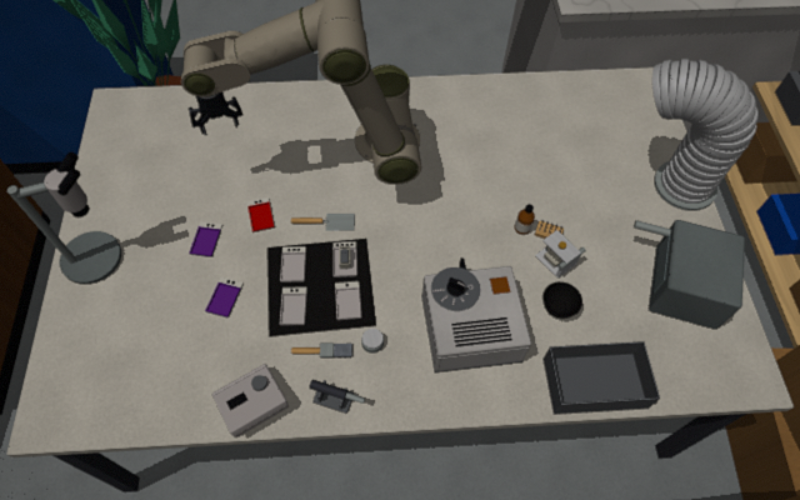

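View pics/side0.png

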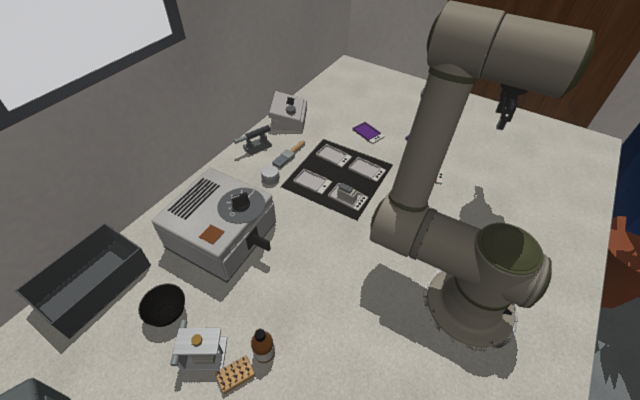

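The scene view (800x500) shows the unit at about (478,318), with its selector at (456,288) and the pull at (462,265). The black mat carries four white trays at (292,264), (344,258), (292,306) and (347,300), and cast 4 is in the one at (344,258). The purple and red look-alikes at (206,240), (261,215) and (224,298) are not meant. The grey box at (252,400) with a knob is not the unit. Next, a closer crop.

Run:
```python
from h import *
p,d,k=load("scene0")
a=cv2.resize(p[185:275,205:310],None,fx=5.5,fy=5.5,interpolation=cv2.INTER_CUBIC)
b=cv2.resize(p[200:300,330:430],(495,495),interpolation=cv2.INTER_CUBIC)
m=np.zeros((495,800,3),np.uint8);
a=cv2.resize(p[185:275,210:305],(400,379),interpolation=cv2.INTER_CUBIC);b=cv2.resize(p[200:300,330:430],(400,400),interpolation=cv2.INTER_CUBIC)
m=np.zeros((400,800,3),np.uint8);m[:379,:400]=a;m[:,400:]=b
cv2.imwrite("pics/crop0.png",m)
# plan-view measures
P=cloud("scene",d,k)
Z=P[...,2]
top=(Z>130)&(Z<146)&(P[...,0]>350)&(P[...,1]>-100)&(P[...,1]<350)
n,l,st,c=cv2.connectedComponentsWithStats(top.astype(np.uint8))
i=1+np.argmax(st[1:,4]);q=P[l==i];print("unit top",len(q),np.median(q[:,2]),cv2.minAreaRect(q[:,:2].astype(np.float32)))
kn=(Z>165)&(Z<190)&(P[...,0]>350)&(np.abs(P[...,1]-30)<150);q=P[kn];print("knob",len(q),q.mean(0),cv2.minAreaRect(q[:,:2].astype(np.float32)))
# trays: white pixels low
hsv=cv2.cvtColor(p,cv2.COLOR_BGR2HSV);w=((hsv[...,1]<45)&(hsv[...,2]>130)&(Z<30)).astype(np.uint8)
w[:190]=0;w[265:]=0;w[:,:217]=0;w[:,300:]=0
n,l,st,c=cv2.connectedComponentsWithStats(w)
for i in range(1,n):
    if st[i,4]>60:
        v,u=np.where(l==i);pts=np.array([ray("scene",x,y,8,k)[:2] for x,y in zip(u,v)],np.float32);print(st[i],cv2.minAreaRect(pts))
```

```text
unit top 4289 140.16238250291735 ((712.4910278320312, 196.96009826660156), (254.96871948242188, 250.64675903320312), 3.7770020961761475)
knob 75 [658.50681331 147.0907478  177.1687305 ] ((658.2002563476562, 147.5411834716797), (45.220001220703125, 19.141620635986328), 56.4755973815918)
[217 190  74   7 297] ((400.1748352050781, -241.64212036132812), (283.9281005859375, 27.26297378540039), 86.80335998535156)
[294 190   6  54 185] ((510.1064147949219, -79.32049560546875), (19.48257827758789, 228.84304809570312), 87.25936126708984)
[268 200  17  20 138] ((478.3178405761719, -156.06658935546875), (61.553306579589844, 84.65752410888672), 88.11607360839844)
[226 204  18  20 323] ((486.8828125, -313.798828125), (63.066619873046875, 82.37763214111328), 86.78337860107422)
[268 226  20  29 439] ((606.277587890625, -152.68698120117188), (113.96929931640625, 67.54241943359375), 1.3763500452041626)
[226 230  19   5  64] ((566.1820678710938, -309.93768310546875), (67.2830810546875, 16.631742477416992), 86.74771118164062)
[226 236  18  23 357] ((627.989501953125, -310.0229797363281), (59.926055908203125, 88.6414794921875), 88.66546630859375)
```

View pics/crop0.png

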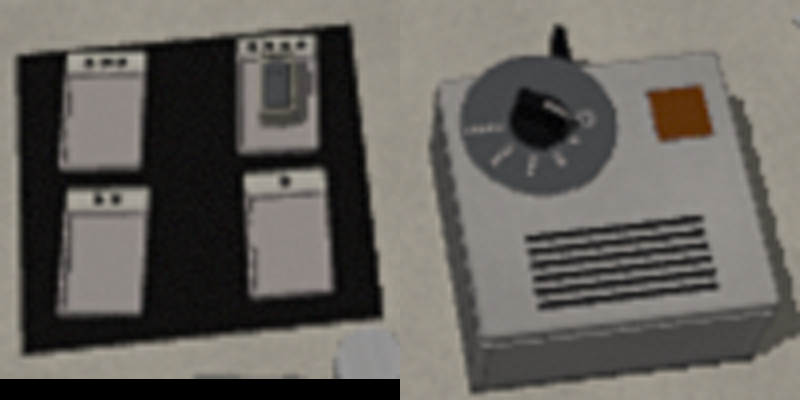

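The crop shows the dots on each flap:
- Tray 3 (three dots) is near-left at (103,62).
- Tray 4 (four dots) is near-right at (279,45), with the grey-domed cast.
- Tray 2 is far-left at (107,198).
- Tray 1 is far-right at (285,181).

The selector's white pointer at (560,110) is at mark 1. I'll take a closer wrist view of the trays, then the unit.

apply_moves --targets '[[85, [390, 271, 119], [0, 0, -15.4]], [85, [390, 271, 119], [0, 0, -15.4]], [85, [390, 271, 119], [0, 0, -15.4]], [85, [390, 271, 119], [0, 0, -15.4]], [85, [390, 271, 119], [0, 0, -15.4]], [85, [390, 271, 119], [0, 0, -15.4]], [85, [390, 271, 119], [0, 0, -15.4]], [85, [390, 271, 119], [0, 0, -15.4]], [85, [390, 271, 119], [0, 0, -15.4]], [85, [390, 271, 119], [0, 0, -15.4]], [85, [390, 271, 119], [0, 0, -15.4]], [85, [390, 271, 119], [0, 0, -15.4]], [85, [390, 271, 119], [0, 0, -15.4]], [85, [390, 271, 119], [0, 0, -15.4]], [85, [390, 271, 119], [0, 0, -15.4]]]'

```text
time_s: 1.65
eef_pos: [529.3, -235.7, 350.3]
ee_rot: [-0.0, 1.0, -0.0, -0.0]
force: [-0.5, 0.1, 1.1]
grip_width: 0.991
grip_force: 0.0
```

Run:
```python
from h import *
p,d,k=snap("wrist","w1");s=ctrl.sense();print(s["eef_pos"],s["ee_rot"],np.round(k[3],2).tolist())
```

```text
[ 529.41057961 -235.54533579  350.3682751 ] [-4.42788692e-06  9.99999999e-01 -4.49913993e-05 -1.30254461e-05] [[0.0, -0.95, -0.31, 609.77], [-1.0, -0.0, -0.0, -235.28], [0.0, 0.31, -0.95, 494.07], [0.0, 0.0, 0.0, 1.0]]
```

apply_moves --targets '[[85, [30, 365, 0], [0, 0, 0]], [85, [30, 365, 0], [0, 0, 0]], [85, [30, 365, 0], [0, 0, 0]], [85, [30, 365, 0], [0, 0, 0]], [85, [30, 365, 0], [0, 0, 0]], [85, [30, 365, 0], [0, 0, 0]], [85, [30, 365, 0], [0, 0, 0]], [85, [30, 365, 0], [0, 0, 0]], [85, [30, 365, 0], [0, 0, 0]], [85, [30, 365, 0], [0, 0, 0]], [85, [30, 365, 0], [0, 0, 0]], [85, [30, 365, 0], [0, 0, 0]]]'

```text
time_s: 2.9
eef_pos: [560.1, 128.6, 350.4]
ee_rot: [0.0, 1.0, -0.0, 0.0]
force: [0.0, -0.1, -0.5]
grip_width: 0.988
grip_force: 0.0
```

Run:
```python
from h import *
p,d,k=snap("wrist","w2");s=ctrl.sense();print(s["eef_pos"],s["ee_rot"],s["joints"])
a=cv2.imread("pics/w1.png");cv2.imwrite("pics/w12.png",np.vstack([cv2.resize(a,(480,300)),cv2.resize(p,(480,300))]))
P=cloud("wrist",d,k);Z=P[...,2]
top=(Z>135)&(Z<144);q=P[top];print("top",len(q),cv2.minAreaRect(q[:,:2].astype(np.float32)))
kn=(Z>172)&(Z<186);n,l,st,c=cv2.connectedComponentsWithStats(kn.astype(np.uint8))
for i in range(1,n):
    if st[i,4]>50:
        q=P[l==i];print("knob",st[i],q.mean(0),cv2.minAreaRect(q[:,:2].astype(np.float32)))
pl=(Z>90)&(Z<98);n,l,st,c=cv2.connectedComponentsWithStats(pl.astype(np.uint8))
for i in range(1,n):
    if st[i,4]>50:
        q=P[l==i];print("pull?",st[i],q.mean(0),cv2.minAreaRect(q[:,:2].astype(np.float32)))
```

```text
[560.02472457 128.80486324 350.3911626 ] [ 5.26267887e-05  9.99999940e-01 -3.41309130e-04  3.82482776e-05] [ 2.23224403e-02  3.81341881e-01  1.09911767e+00 -1.07397302e-04
  1.66105901e+00  1.59379170e+00]
top 30701 ((652.2341918945312, 193.59800720214844), (126.92916107177734, 254.4654998779297), 0.045295022428035736)
knob [275  46  51  42 923] [656.72512138 148.59285205 180.96422635] ((656.7705688476562, 148.66094970703125), (46.49165344238281, 14.016288757324219), 57.06818771362305)
pull? [266 134  16  48 490] [562.14717644 186.62657341  95.72901023] ((561.0322875976562, 187.09498596191406), (56.61939239501953, 12.451294898986816), 3.6280295848846436)
pull? [ 21 192  23  20 349] [507.02326371 485.26287435  94.57952232] ((506.4685974121094, 486.4879150390625), (24.158069610595703, 24.10793113708496), 78.53378295898438)
pull? [107 277  25  20 210] [390.85365585 398.09477505  93.84653113] ((389.21490478515625, 400.14642333984375), (31.54807472229004, 22.129175186157227), 45.54484939575195)
```

View pics/w12.png

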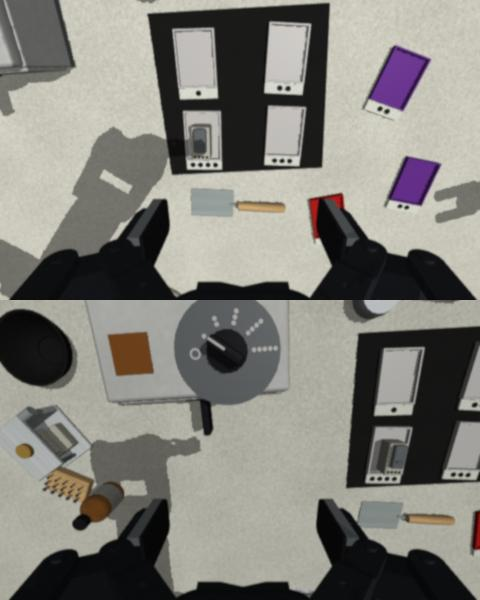

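The wrist views confirm the tray numbers. They place the knob at (657,149,181), pointing to the single-dot mark, and the pull at (552,187). The unit's yaw is about 3.5°. Next is the selector.

apply_moves --targets '[[45, [97, 18.5, -120], [0, 0, 57]], [45, [97, 18.5, -120], [0, 0, 57]], [45, [97, 18.5, -120], [0, 0, 57]], [45, [97, 18.5, -120], [0, 0, 57]], [45, [97, 18.5, -120], [0, 0, 57]], [45, [97, 18.5, -120], [0, 0, 57]], [45, [97, 18.5, -120], [0, 0, 57]], [45, [97, 18.5, -120], [0, 0, 57]], [45, [97, 18.5, -150], [0, 0, 57]], [45, [97, 18.5, -180], [0, 0, 57]], [45, [97, 18.5, -196], [0, 0, 57]], [45, [97, 18.5, -196], [0, 0, 57]], [10, [97, 18.5, -196], [0, 0, 57]], [10, [97, 18.5, -196], [0, 0, 57]], [10, [97, 18.5, -196], [0, 0, 57]], [10, [97, 18.5, -196], [0, 0, 57]], [10, [97, 18.5, -196], [0, 0, 57]], [10, [97, 18.5, -196], [0, 0, 57]]]' --squeeze 40

```text
time_s: 4.75
eef_pos: [657.2, 148.6, 156.0]
ee_rot: [0.0, 0.879, 0.478, 0.001]
force: [-3.5, 0.4, 5.6]
grip_width: 0.152
grip_force: 40.3
```

apply_moves --targets '[[10, [0, 0, 0], [0, 0, 7]], [10, [0, 0, 0], [0, 0, 14]], [10, [0, 0, 0], [0, 0, 21]], [10, [0, 0, 0], [0, 0, 28]], [10, [0, 0, 0], [0, 0, 33]], [10, [0, 0, 0], [0, 0, 36.5]], [10, [0, 0, 0], [0, 0, 36.5]], [10, [0, 0, 0], [0, 0, 36.5]]]'

```text
time_s: 5.55
eef_pos: [657.1, 148.7, 156.0]
ee_rot: [0.001, 0.685, 0.729, 0.001]
force: [-3.4, 0.2, 6.3]
grip_width: 0.155
grip_force: 40.4
```

apply_moves --targets '[[45, [0, 0, 0], [0, 0, 0]], [45, [0, 0, 0], [0, 0, 0]], [45, [0, 0, 0], [0, 0, 0]], [45, [0, 0, 0], [0, 0, 0]], [45, [0, 0, 50], [0, 0, 0]], [45, [0, 0, 100], [0, 0, 0]], [45, [-100, 30, 130], [0, 0, 0]], [45, [-130, 30, 130], [0, 0, 0]], [45, [-130, 30, 130], [0, 0, 0]]]'

```text
time_s: 6.45
eef_pos: [524.7, 179.0, 285.2]
ee_rot: [0.0, 0.685, 0.729, 0.0]
force: [0.2, -0.5, -0.2]
grip_width: 0.532
grip_force: 0.0
```

Run:
```python
from h import *
s=ctrl.sense();print(s["eef_pos"],s["ee_rot"],s["joints"])
for n in("scene","wrist"):
    p,d,k=snap(n,n[0]+"3");P=cloud(n,d,k);Z=P[...,2]
    kn=(Z>170)&(Z<186)&(np.abs(P[...,0]-657)<40)&(np.abs(P[...,1]-149)<40);q=P[kn];print(n,len(q))
    if len(q)>20:print(q.mean(0),cv2.minAreaRect(q[:,:2].astype(np.float32)))
cv2.imwrite("pics/s3c.png",cv2.resize(cv2.imread("pics/s3.png")[200:300,330:430],(500,500),interpolation=cv2.INTER_CUBIC))
```

```text
[524.74428223 179.00648194 285.15791119] [2.76086882e-04 6.84660011e-01 7.28862404e-01 4.35458753e-04] [1.17354800e-01 3.47001763e-01 1.31128081e+00 1.38566088e-04
 1.48228815e+00 5.48208076e-02]
scene 58
[657.91317823 148.36329453 178.32226822] ((657.4381713867188, 146.85772705078125), (16.917003631591797, 44.10712814331055), 4.162984848022461)
wrist 1202
[654.50706968 150.83165798 179.32486534] ((656.3082885742188, 149.2489776611328), (14.019947052001953, 46.13592529296875), 3.167541742324829)
```

View pics/s3c.png

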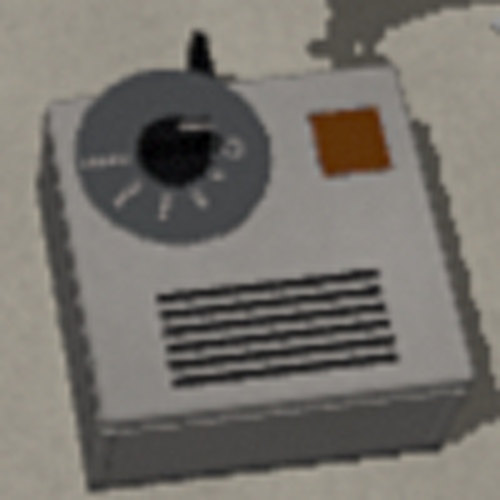

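The knob lies across the unit with its pointer toward the open ring, at (205,128) in the crop, so the selector is at off. Now the pull.

apply_moves --targets '[[45, [25, 8, -100], [0, 0, 89.7]], [45, [25, 8, -100], [0, 0, 89.7]], [45, [25, 8, -100], [0, 0, 89.7]], [45, [25, 8, -100], [0, 0, 89.7]], [45, [25, 8, -100], [0, 0, 89.7]], [45, [25, 8, -100], [0, 0, 89.7]], [45, [25, 8, -100], [0, 0, 89.7]], [45, [25, 8, -100], [0, 0, 89.7]], [45, [25, 8, -100], [0, 0, 89.7]], [45, [25, 8, -100], [0, 0, 89.7]], [45, [25, 8, -100], [0, 0, 89.7]], [45, [25, 8, -140], [0, 0, 89.7]], [45, [25, 8, -180], [0, 0, 89.7]], [45, [25, 8, -210], [0, 0, 89.7]], [45, [25, 8, -224], [0, 0, 89.7]], [45, [25, 8, -224], [0, 0, 89.7]], [8, [25, 8, -224], [0, 0, 89.7]], [8, [25, 8, -224], [0, 0, 89.7]], [8, [25, 8, -224], [0, 0, 89.7]], [8, [25, 8, -224], [0, 0, 89.7]]]' --squeeze 60

```text
time_s: 8.55
eef_pos: [552.9, 186.6, 62.1]
ee_rot: [0.002, -0.029, 1.0, 0.0]
force: [-0.0, 0.1, 6.7]
grip_width: 0.132
grip_force: 59.1
```

apply_moves --targets '[[8, [0, 0, 0], [0, 0, 0]], [8, [-20, -1.2, 0], [0, 0, 0]], [8, [-40, -2.3, 0], [0, 0, 0]], [8, [-60, -3.5, 0], [0, 0, 0]], [8, [-80, -4.6, 0], [0, 0, 0]], [8, [-100, -5.8, 0], [0, 0, 0]], [8, [-115, -6.6, 0], [0, 0, 0]], [8, [-124, -7.1, 0], [0, 0, 0]], [8, [-125, -7.2, 0], [0, 0, 0]], [8, [-125, -7.2, 0], [0, 0, 0]]]'

```text
time_s: 9.55
eef_pos: [428.2, 178.5, 62.0]
ee_rot: [0.002, -0.029, 1.0, -0.001]
force: [-0.5, -8.7, 11.4]
grip_width: 0.128
grip_force: 62.8
```

apply_moves --targets '[[50, [0, 0, 0], [0, 0, 0]], [50, [0, 0, 0], [0, 0, 0]], [50, [0, 0, 0], [0, 0, 0]], [50, [0, 0, 40], [0, 0, 0]], [50, [0, 0, 85], [0, 0, 0]], [50, [0, 0, 130], [0, 0, 0]], [50, [40, 0, 180], [0, 0, 0]], [50, [60, 0, 230], [0, 0, 0]], [50, [60, 0, 260], [0, 0, 0]], [50, [60, 0, 260], [0, 0, 0]], [50, [60, 0, 260], [0, 0, 0]]]'

```text
time_s: 10.65
eef_pos: [486.9, 179.4, 320.2]
ee_rot: [0.0, -0.028, 1.0, 0.0]
force: [0.3, -0.4, -0.2]
grip_width: 0.584
grip_force: 0.0
```

Run:
```python
from h import *
s=ctrl.sense();print(s["eef_pos"],s["ee_rot"],s["joints"])
p,d,k=snap("wrist","w4");P=cloud("wrist",d,k);Z=P[...,2]
def comps(lo,hi,x0,x1,y0,y1,mn=80):
    m=(Z>lo)&(Z<hi)&(P[...,0]>x0)&(P[...,0]<x1)&(P[...,1]>y0)&(P[...,1]<y1)
    n,l,st,c=cv2.connectedComponentsWithStats(m.astype(np.uint8))
    for i in range(1,n):
        if st[i,4]>mn:
            q=P[l==i];print((lo,hi),st[i],np.round(q.mean(0),1),np.round(np.hstack([np.ravel(x) for x in cv2.minAreaRect(q[:,:2].astype(np.float32))]),1))
comps(57,82,455,605,60,310)
comps(60,68,455,605,60,310)
comps(100,114,440,540,60,310)
comps(33,40,455,605,60,310)
cv2.imwrite("pics/w4b.png",cv2.resize(p,(800,500)))
```

```text
[486.90853331 179.38849719 320.20107021] [ 2.01837754e-04 -2.84724395e-02  9.99594556e-01  6.31493124e-05] [ 1.26902142e-01  2.51988833e-01  1.34863623e+00  8.60587158e-05
  1.54055346e+00 -1.50084935e+00]
(57, 82) [222 141  99   6 341] [472.6 119.   70.1] [472.8 118.9   2.9 111.7   5.4]
(57, 82) [332 140  99   6 340] [464.3 244.4  70. ] [464.5 243.6   2.6 111.4   2.2]
(57, 82) [ 313  174   30   52 1390] [536.3 186.8  66.2] [538.3 187.   63.6  33.9   0.7]
(57, 82) [ 366  178   33   54 1433] [537.6 253.5  67.2] [539.4 254.6  34.4  63.8  90. ]
(57, 82) [ 252  181   32   52 1402] [549.2 115.3  66.4] [551.3 114.5  63.7  34.2   5.6]
(57, 82) [413 243  12  18 107] [595.4 304.8  70.1] [596.3 304.4   5.6  14.6  62.3]
(60, 68) [226 143  78   2  85] [473.4 113.3  65.1] [473.6 110.1   0.7  89.9   3.7]
(60, 68) [ 313  174   30   51 1164] [535.1 186.1  65. ] [538.3 187.   63.6  33.9   0.7]
(60, 68) [367 178  32  51 941] [533.3 253.5  64.8] [539.2 254.6  34.4  63.3  90. ]
(60, 68) [ 252  181   32   51 1152] [547.7 115.   65.1] [551.3 114.5  63.6  34.2   5.6]
(100, 114) [ 211  146  231   15 2569] [472.6 181.4 109.8] [472.6 181.3  13.  239.    3.9]
(33, 40) [ 242  159  169   81 5423] [552.5 188.7  38.2] [547.7 186.3 109.7 212.4   3.8]
```

View pics/w4b.png

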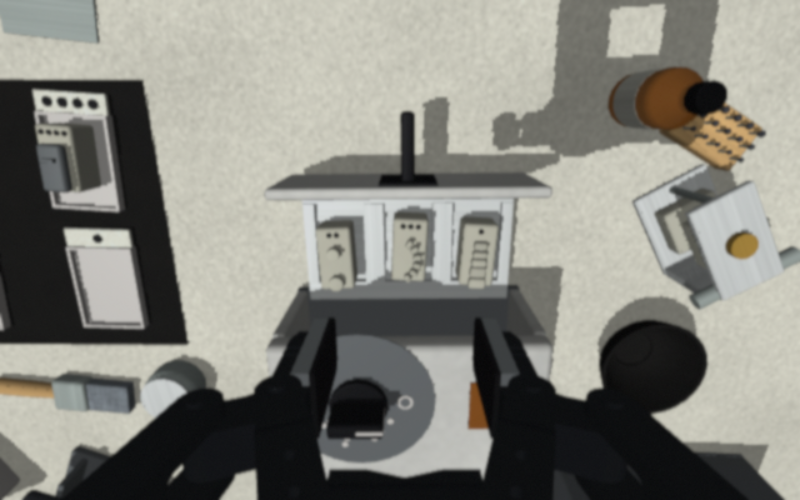

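The drawer is open with all three casts present. Left to right in the view (-y to +y) they are the two-dot cast at (336,255), the three-dot one at (409,248) and the one-dot one at (478,255). Cast 4 is in tray 4 at (68,160). Next I'll fit the tray poses from w1.

Run:
```python
from h import *
p,d,k=load("w1");P=cloud("wrist",d,k);Z=P[...,2]
hsv=cv2.cvtColor(p,cv2.COLOR_BGR2HSV)
w=((hsv[...,1]<45)&(hsv[...,2]>100)&(Z<90)).astype(np.uint8);w[:,:200]=0;w[:,435:]=0;w[230:]=0
blk=cv2.inRange(p,(0,0,0),(60,60,60))
n,l,st,c=cv2.connectedComponentsWithStats(w)
for i in range(1,n):
    if st[i,4]>300 and st[i,4]<6000: 
        q=P[l==i];r=cv2.minAreaRect(q[:,:2].astype(np.float32));print(st[i],np.round(np.hstack([np.ravel(x) for x in r]),1),"z",np.round(np.percentile(q[:,2],[5,50,95]),1),"x",np.round(np.percentile(q[:,0],[0.5,99.5]),1))
        # wall tops
        t=q[(q[:,2]>10)&(q[:,2]<17)]
        if len(t)>50:print("   walls",len(t),np.round(np.hstack([np.ravel(x) for x in cv2.minAreaRect(t[:,:2].astype(np.float32))]),1))
m=(Z>32)&(Z<55)&(P[...,0]<560)&(P[...,0]>400)&(P[...,1]<-80)&(P[...,1]>-250)
q=P[m];print("cast4",len(q),np.median(q,0),cv2.minAreaRect(q[:,:2].astype(np.float32)))
m=(Z>32)&(Z<40)&(P[...,0]<560)&(P[...,0]>400)&(P[...,1]<-80)&(P[...,1]>-250)
q=P[m];print("cast4 land",len(q),cv2.minAreaRect(q[:,:2].astype(np.float32)))
```

```text
[ 200    0  235   18 2665] [ 7.052e+02 -2.267e+02  2.010e+01  2.990e+02  5.000e-01] z [-0.2  1.3  3.1] x [695. 714.]
[ 352   28   63   99 5194] [ 618.9 -314.3   73.6  122.2   87. ] z [ 5.7  7.9 14.6] x [558.9 679.2]
   walls 1396 [ 618.2 -312.8   70.4  118.2   87.2]
[ 229   37   62   96 5134] [ 609.9 -151.2  122.4   73.6    1.7] z [ 5.6  7.7 14.4] x [549.8 670.7]
   walls 1384 [ 609.3 -152.7  118.1   70.4    1.7]
[ 200   39   29  191 2773] [532.4 -78.5  44.2 270.2  84.8] z [-0.2  1.3  3.1] x [400.  655.2]
[295 110 140 120 893] [ 436.5 -338.7  145.6  264.4   42.3] z [0.3 1.9 5.1] x [399.5 573.1]
[ 352  141   56   81 3914] [ 475.3 -317.4   74.1  122.8   87.9] z [ 5.9  7.9 14.6] x [416.1 536.6]
   walls 1077 [ 477.1 -315.8   70.4  118.7   88. ]
[ 244  147   53   80 2991] [ 466.7 -157.3   73.5  122.5   89.9] z [ 5.9  9.5 41.4] x [406.4 527.6]
   walls 959 [ 468.5 -158.6   70.3  118.7   89.6]
cast4 1111 [ 476.40725896 -160.36772132   47.30320758] ((472.27435302734375, -158.2609100341797), (34.237205505371094, 63.17365646362305), 88.79320526123047)
cast4 land 126 ((472.28515625, -158.26113891601562), (34.237205505371094, 63.15209197998047), 88.79320526123047)
```

apply_moves --targets '[[52, [60, -65, -100], [0, 0, 2.3]], [52, [60, -65, -100], [0, 0, 2.3]], [52, [60, -65, -150], [0, 0, 2.3]], [52, [60, -65, -200], [0, 0, 2.3]], [52, [60, -65, -230], [0, 0, 2.3]], [52, [60, -65, -260], [0, 0, 2.3]], [52, [60, -65, -275], [0, 0, 2.3]], [52, [60, -65, -281], [0, 0, 2.3]], [52, [60, -65, -281], [0, 0, 2.3]], [25, [60, -65, -281], [0, 0, 2.3]], [25, [60, -65, -281], [0, 0, 2.3]], [25, [60, -65, -281], [0, 0, 2.3]], [25, [60, -65, -281], [0, 0, 2.3]], [25, [60, -65, -281], [0, 0, 2.3]], [25, [60, -65, -281], [0, 0, 2.3]]]' --squeeze 60

```text
time_s: 12.2
eef_pos: [547.5, 114.4, 40.5]
ee_rot: [0.001, -0.049, 0.999, -0.0]
force: [-1.4, 0.6, 6.3]
grip_width: 0.384
grip_force: 60.7
```

apply_moves --targets '[[25, [0, 0, 20], [0, 0, 0]], [25, [0, 0, 60], [0, 0, 0]], [25, [0, 0, 105], [0, 0, 0]], [25, [0, 0, 145], [0, 0, 0]], [25, [0, -45, 145], [0, 0, -2]], [25, [0, -90, 145], [0, 0, -4]], [25, [0, -135, 145], [0, 0, -6]], [25, [0, -180, 145], [0, 0, -8.4]], [25, [20, -220, 145], [0, 0, -8.4]], [25, [35, -260, 145], [0, 0, -8.4]], [25, [50, -300, 145], [0, 0, -8.4]], [25, [65, -340, 145], [0, 0, -8.4]], [25, [75, -380, 145], [0, 0, -8.4]], [25, [77, -420, 145], [0, 0, -8.4]], [25, [77.5, -427.5, 145], [0, 0, -8.4]], [25, [77.5, -427.5, 145], [0, 0, -8.4]]]'

```text
time_s: 13.8
eef_pos: [623.9, -314.3, 183.5]
ee_rot: [-0.0, 0.026, 1.0, 0.0]
force: [-0.2, -0.1, -1.7]
grip_width: 0.387
grip_force: 60.1
```

Run:
```python
from h import *
s=ctrl.sense();print(s["eef_pos"],s["ee_rot"],s["joints"],s["force"],s["grip_width"])
a,_,k=snap("wrist","w5");b,_,_=snap("scene","s5")
cv2.imwrite("pics/w5b.png",np.vstack([cv2.resize(a,(480,300)),cv2.resize(b[170:300,200:408],(480,300))]))
```

```text
[ 623.9250622  -314.33053889  183.51965254] [-4.20796464e-04  2.57298649e-02  9.99668795e-01  3.10318442e-04] [-6.33936687e-01  7.48496656e-01  9.36566943e-01  2.86434130e-05
  1.45757436e+00 -2.15327085e+00] [-0.22900582 -0.06773484 -1.73069307] 0.38716227708945755
```

View pics/w5b.png

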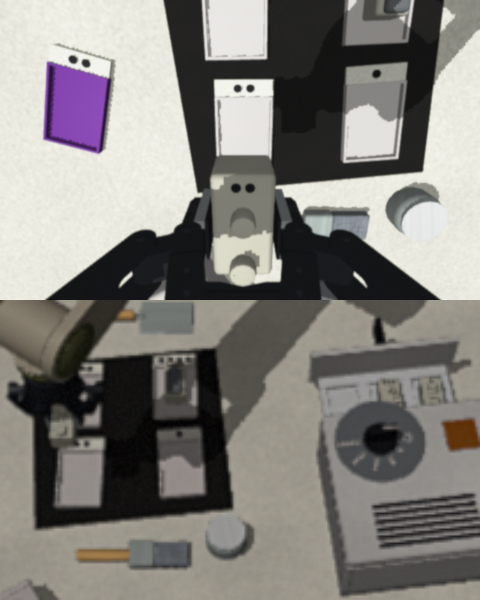

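Cast 2 (two dots at (243,187)) is held squarely above the two-dot tray. Lowering it now.

apply_moves --targets '[[25, [0, 1, -50], [0, 0, 0]], [25, [0, 1, -100], [0, 0, 0]], [25, [0, 1, -140], [0, 0, 0]], [25, [0, 1, -158], [0, 0, 0]], [25, [0, 1, -166.5], [0, 0, 0]], [25, [0, 1, -167.5], [0, 0, 0]], [25, [0, 1, -167.5], [0, 0, 0]], [54, [0, 1, -167.5], [0, 0, 0]], [54, [0, 1, -167.5], [0, 0, 0]], [54, [0, 1, -167.5], [0, 0, 0]], [54, [0, 1, -140], [0, 0, 0]], [54, [0, 1, -95], [0, 0, 0]], [54, [0, 1, -45], [0, 0, 0]], [54, [0, 1, 0], [0, 0, 0]]]'

```text
time_s: 15.3
eef_pos: [624.4, -312.2, 187.1]
ee_rot: [0.001, 0.025, 1.0, -0.0]
force: [-0.3, -0.7, -0.2]
grip_width: 0.634
grip_force: 0.0
```

apply_moves --targets '[[54, [-40, 30, 10], [0, 0, 1]], [54, [-80, 60, 16], [0, 0, 2]], [54, [-88.5, 105, 16], [0, 0, 3.5]], [54, [-88.5, 150, 16], [0, 0, 3.5]], [54, [-88.5, 200, 16], [0, 0, 3.5]], [54, [-88.5, 250, 16], [0, 0, 3.5]], [54, [-88.5, 300, 16], [0, 0, 3.5]], [54, [-88.5, 350, 16], [0, 0, 3.5]], [54, [-88.5, 400, 16], [0, 0, 3.5]], [54, [-88.5, 450, 16], [0, 0, 3.5]], [54, [-88.5, 490, 16], [0, 0, 3.5]], [54, [-88.5, 499, 16], [0, 0, 3.5]], [54, [-88.5, 499, 16], [0, 0, 3.5]]]'

```text
time_s: 16.6
eef_pos: [535.7, 187.7, 200.4]
ee_rot: [0.0, -0.007, 1.0, -0.0]
force: [-0.4, -0.1, -0.4]
grip_width: 0.631
grip_force: 0.0
```

```bash
cat >> h.py <<'E'
def comps(P,lo,hi,x0,x1,y0,y1,mn=60):
    Z=P[...,2];m=(Z>lo)&(Z<hi)&(P[...,0]>x0)&(P[...,0]<x1)&(P[...,1]>y0)&(P[...,1]<y1)
    n,l,st,c=cv2.connectedComponentsWithStats(m.astype(np.uint8))
    for i in range(1,n):
        if st[i,4]>mn:
            q=P[l==i];print((lo,hi),st[i],np.round(np.hstack([np.ravel(x) for x in cv2.minAreaRect(q[:,:2].astype(np.float32))]),1))
E
python3 - <<'E'
from h import *
s=ctrl.sense();print(s["eef_pos"])
p,d,k=snap("wrist","w6");P=cloud("wrist",d,k)
comps(P,57,82,482,600,60,310)
p,d,k=snap("scene","s6");P=cloud("scene",d,k)
print("trays");comps(P,30,60,400,700,-370,-100,20)
E
```

```text
[535.74489089 187.72811105 200.3865965 ]
(57, 82) [ 302  151   42   76 2889] [538.4 187.1  63.6  34.    0.7]
(57, 82) [ 379  154   46   77 3016] [539.9 254.7  34.3  64.3  90. ]
(57, 82) [447 245  19  21 202] [594.4 304.9   4.8  10.8  51.5]
trays
(30, 60) [271 197   9  16 134] [ 472.7 -157.2   31.1   68.1   89.4]
(30, 60) [228 236  11  17 163] [ 630.  -311.5   35.1   66.8   88.3]
```

apply_moves --targets '[[52, [0, 0, -50], [0, 0, 0]], [52, [0, 0, -95], [0, 0, 0]], [52, [0, 0, -135], [0, 0, 0]], [52, [0, 0, -155], [0, 0, 0]], [52, [0, 0, -161], [0, 0, 0]], [52, [0, 0, -161], [0, 0, 0]], [25, [0, 0, -161], [0, 0, 0]], [25, [0, 0, -161], [0, 0, 0]], [25, [0, 0, -161], [0, 0, 0]], [25, [0, 0, -161], [0, 0, 0]], [25, [0, 0, -161], [0, 0, 0]], [25, [0, 0, -145], [0, 0, 0]], [25, [0, 0, -105], [0, 0, 0]], [25, [0, 0, -60], [0, 0, 0]], [25, [0, 0, -15], [0, 0, 0]], [25, [0, 0, -15], [0, 0, 0]]]'

```text
time_s: 18.3
eef_pos: [538.3, 187.2, 192.1]
ee_rot: [0.006, -0.006, 1.0, 0.001]
force: [1.3, 0.2, -2.1]
grip_width: 0.388
grip_force: 60.0
```

apply_moves --targets '[[25, [-10, -45, 0], [0, 0, -1]], [25, [-20, -90, 0], [0, 0, -2]], [25, [-30, -135, 0], [0, 0, -2.7]], [25, [-40, -180, 0], [0, 0, -2.7]], [25, [-50, -225, 0], [0, 0, -2.7]], [25, [-51, -270, 0], [0, 0, -2.7]], [25, [-51, -315, 0], [0, 0, -2.7]], [25, [-51, -360, 0], [0, 0, -2.7]], [25, [-51, -405, 0], [0, 0, -2.7]], [25, [-51, -450, 0], [0, 0, -2.7]], [25, [-51, -490, 0], [0, 0, -2.7]], [25, [-51, -503, 0], [0, 0, -2.7]], [25, [-51, -503, 0], [0, 0, -2.7]], [25, [-51, -503, 0], [0, 0, -2.7]]]'

```text
time_s: 19.7
eef_pos: [484.9, -315.0, 185.1]
ee_rot: [-0.0, 0.018, 1.0, 0.0]
force: [-0.2, 0.2, -1.3]
grip_width: 0.386
grip_force: 60.2
```

Run:
```python
from h import *
s=ctrl.sense();print(s["eef_pos"],s["grip_width"])
p,d,k=snap("wrist","w7");P=cloud("wrist",d,k)
comps(P,165,260,430,540,-345,-290)
```

```text
[ 484.93997607 -314.95882924  185.07790462] 0.3858905578830003
(165, 260) [  224   202   197   174 20633] [ 486.2 -317.6   55.    64.5   89.4]
(165, 260) [275 376  31   5  83] [ 475.1 -322.8    7.7    2.1   88.2]
(165, 260) [345 376  28   5  85] [ 475.8 -305.3    7.     2.2   87.8]
```

apply_moves --targets '[[25, [0, 0, -50], [0, 0, 0]], [25, [0, 0, -100], [0, 0, 0]], [25, [0, 0, -140], [0, 0, 0]], [25, [0, 0, -158], [0, 0, 0]], [25, [0, 0, -167], [0, 0, 0]], [25, [0, 0, -168.5], [0, 0, 0]], [25, [0, 0, -168.5], [0, 0, 0]], [54, [0, 0, -168.5], [0, 0, 0]], [54, [0, 0, -168.5], [0, 0, 0]], [54, [0, 0, -168.5], [0, 0, 0]], [54, [0, 0, -140], [0, 0, 0]], [54, [0, 0, -95], [0, 0, 0]], [54, [0, 0, -45], [0, 0, 0]], [54, [0, 0, 0], [0, 0, 0]], [54, [0, 0, 0], [0, 0, 0]]]'

```text
time_s: 21.25
eef_pos: [486.7, -317.9, 192.1]
ee_rot: [0.004, 0.018, 1.0, -0.004]
force: [0.2, 0.2, 0.3]
grip_width: 0.632
grip_force: 0.0
```

apply_moves --targets '[[54, [10, 45, 5], [0, 0, 1]], [54, [20, 90, 10], [0, 0, 2]], [54, [30, 135, 15], [0, 0, 2]], [54, [40, 180, 15], [0, 0, 2]], [54, [50, 225, 15], [0, 0, 2]], [54, [52, 270, 15], [0, 0, 2]], [54, [52, 315, 15], [0, 0, 2]], [54, [52, 360, 15], [0, 0, 2]], [54, [52, 405, 15], [0, 0, 2]], [54, [52, 450, 15], [0, 0, 2]], [54, [52, 495, 15], [0, 0, 2]], [54, [52, 540, 15], [0, 0, 2]], [54, [52, 571, 15], [0, 0, 2]], [54, [52, 571, 15], [0, 0, 2]], [54, [52, 571, 15], [0, 0, 2]]]'

```text
time_s: 22.75
eef_pos: [536.6, 255.0, 199.6]
ee_rot: [-0.0, -0.0, 1.0, -0.0]
force: [-0.1, -0.7, 1.0]
grip_width: 0.63
grip_force: 0.0
```

Run:
```python
from h import *
s=ctrl.sense();print(s["eef_pos"],s["ee_rot"])
p,d,k=snap("wrist","w8");P=cloud("wrist",d,k)
comps(P,57,82,482,600,60,310)
p,d,k=snap("scene","s8");P=cloud("scene",d,k)
print("trays");comps(P,30,60,400,700,-370,-100,20)
```

```text
[536.61269698 255.00353607 199.60079694] [-4.33717698e-04 -1.71558648e-04  9.99999861e-01 -2.47013174e-04]
(57, 82) [ 303  152   41   78 2981] [5.401e+02 2.549e+02 6.410e+01 3.410e+01 4.000e-01]
(57, 82) [376 243  12  19 135] [594.3 304.8   4.2  10.7  50.1]
trays
(30, 60) [271 197   9  16 140] [ 471.6 -157.6   30.9   70.1   89.1]
(30, 60) [228 202  10  17 149] [ 486.7 -315.    33.8   71.7   87.4]
(30, 60) [228 236  11  18 159] [ 629.8 -312.3   34.8   65.6   84.8]
```

apply_moves --targets '[[52, [0, 0, -50], [0, 0, 0]], [52, [0, 0, -95], [0, 0, 0]], [52, [0, 0, -135], [0, 0, 0]], [52, [0, 0, -155], [0, 0, 0]], [52, [0, 0, -161], [0, 0, 0]], [52, [0, 0, -161], [0, 0, 0]], [25, [0, 0, -161], [0, 0, 0]], [25, [0, 0, -161], [0, 0, 0]], [25, [0, 0, -161], [0, 0, 0]], [25, [0, 0, -161], [0, 0, 0]], [25, [0, 0, -161], [0, 0, 0]], [25, [0, 0, -145], [0, 0, 0]], [25, [0, 0, -105], [0, 0, 0]], [25, [0, 0, -60], [0, 0, 0]], [25, [0, 0, -15], [0, 0, 0]], [25, [0, 0, -15], [0, 0, 0]]]'

```text
time_s: 24.45
eef_pos: [539.2, 255.5, 192.5]
ee_rot: [0.006, 0.0, 1.0, 0.002]
force: [1.5, 0.4, -1.1]
grip_width: 0.385
grip_force: 60.0
```

apply_moves --targets '[[25, [0, -45, 0], [0, 0, 0]], [25, [0, -90, 0], [0, 0, 0]], [25, [0, -135, 0], [0, 0, 0]], [25, [0, -180, 0], [0, 0, 0]], [25, [0, -225, 0], [0, 0, 0]], [25, [0, -270, 0], [0, 0, 0]], [25, [20, -305, 0], [0, 0, 1]], [25, [40, -340, 0], [0, 0, 1.7]], [25, [60, -375, 0], [0, 0, 1.7]], [25, [79, -407, 0], [0, 0, 1.7]], [25, [79, -407, 0], [0, 0, 1.7]], [25, [79, -407, 0], [0, 0, 1.7]]]'

```text
time_s: 25.65
eef_pos: [615.6, -152.5, 184.5]
ee_rot: [-0.001, -0.014, 1.0, 0.0]
force: [-0.0, 0.9, -1.2]
grip_width: 0.386
grip_force: 60.2
```

Run:
```python
from h import *
s=ctrl.sense();print(s["eef_pos"],s["grip_width"],s["force"])
p,d,k=snap("wrist","w9");P=cloud("wrist",d,k)
comps(P,165,260,560,680,-180,-125)
cv2.imwrite("pics/w9b.png",p)
```

```text
[ 615.62195616 -152.49858577  184.52455137] 0.3856901896309034 [-0.03547317  0.91902891 -1.1827404 ]
(165, 260) [  224   202   201   175 21543] [ 617.5 -152.1   64.8   55.2    2. ]
(165, 260) [275 376  38   7 150] [ 606.5 -160.1    2.2    9.6    2.8]
(165, 260) [341 376  32   7 149] [ 605.8 -143.9    8.2    2.1   88.7]
```

View pics/w9b.png

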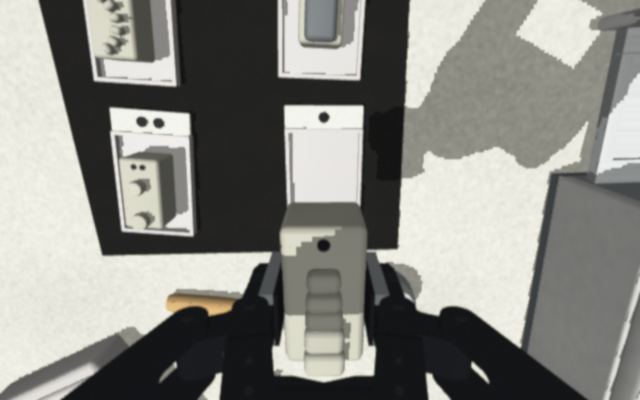

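Cast 1 (one dot at (323,245)) is aligned over the one-dot tray, and cast 2 stands in the two-dot tray. Lowering it, then on to cast 4.

apply_moves --targets '[[25, [0, 0, -50], [0, 0, 0]], [25, [0, 0, -100], [0, 0, 0]], [25, [0, 0, -140], [0, 0, 0]], [25, [0, 0, -158], [0, 0, 0]], [25, [0, 0, -167], [0, 0, 0]], [25, [0, 0, -168.5], [0, 0, 0]], [25, [0, 0, -168.5], [0, 0, 0]], [54, [0, 0, -168.5], [0, 0, 0]], [54, [0, 0, -168.5], [0, 0, 0]], [54, [0, 0, -168.5], [0, 0, 0]], [54, [0, 0, -140], [0, 0, 0]], [54, [0, 0, -95], [0, 0, 0]], [54, [0, 0, -45], [0, 0, 0]], [54, [0, 0, 0], [0, 0, 0]], [54, [-40, -2, 0], [0, 0, -1]], [54, [-90, -4, 0], [0, 0, -2.5]], [54, [-130, -6, 0], [0, 0, -2.5]], [54, [-146, -6, 0], [0, 0, -2.5]], [54, [-146, -6, 0], [0, 0, -2.5]], [54, [-146, -6, 0], [0, 0, -2.5]]]'

```text
time_s: 27.7
eef_pos: [470.6, -158.4, 185.8]
ee_rot: [0.001, 0.008, 1.0, -0.0]
force: [0.3, 0.3, 0.1]
grip_width: 0.635
grip_force: 0.0
```

Run:
```python
from h import *
s=ctrl.sense();print(s["eef_pos"],s["ee_rot"])
p,d,k=snap("wrist","w10");P=cloud("wrist",d,k)
comps(P,30,60,420,540,-200,-110)
p,d,k=snap("scene","s10");P=cloud("scene",d,k)
print("trays");comps(P,30,60,400,700,-370,-100,20)
```

```text
[ 470.55342109 -158.4301134   185.77283753] [ 6.24618072e-04  7.51016485e-03  9.99971563e-01 -2.83940976e-04]
(30, 60) [ 305  147   40   75 2819] [ 471.9 -157.7   34.    63.4   88.4]
trays
(30, 60) [271 197   9  16 135] [ 473.  -157.8   30.8   68.5   88.8]
(30, 60) [228 202  11  17 148] [ 487.1 -315.5   35.3   70.3   87. ]
(30, 60) [273 231  10  17 154] [ 619.6 -152.3   32.9   66.4   89.2]
(30, 60) [228 236  11  18 166] [ 629.9 -311.4   35.5   66.    87.4]
```

apply_moves --targets '[[52, [0, 0.4, -50], [0, 0, 0]], [52, [0, 0.4, -100], [0, 0, 0]], [52, [0, 0.4, -140], [0, 0, 0]], [52, [0, 0.4, -160], [0, 0, 0]], [52, [0, 0.4, -169], [0, 0, 0]], [52, [0, 0.4, -169], [0, 0, 0]], [25, [0, 0.4, -169], [0, 0, 0]], [25, [0, 0.4, -169], [0, 0, 0]], [25, [0, 0.4, -169], [0, 0, 0]], [25, [0, 0.4, -169], [0, 0, 0]], [25, [0, 0.4, -169], [0, 0, 0]], [25, [0, 0.4, -150], [0, 0, 0]], [25, [0, 0.4, -110], [0, 0, 0]], [25, [0, 0.4, -60], [0, 0, 0]], [25, [0, 0.4, -10], [0, 0, 0]], [25, [0, 0.4, 0], [0, 0, 0]], [25, [0, 0.4, 0], [0, 0, 0]]]'

```text
time_s: 29.5
eef_pos: [470.4, -158.1, 186.9]
ee_rot: [0.002, 0.007, 1.0, -0.001]
force: [0.0, 0.1, -3.1]
grip_width: 0.386
grip_force: 60.2
```

apply_moves --targets '[[25, [8, 43, 0], [0, 0, 1]], [25, [16, 86, 0], [0, 0, 2]], [25, [24, 129, 0], [0, 0, 3]], [25, [32, 172, 0], [0, 0, 4.3]], [25, [40, 215, 0], [0, 0, 4.3]], [25, [48, 258, 0], [0, 0, 4.3]], [25, [56, 300, 0], [0, 0, 4.3]], [25, [66, 335, 0], [0, 0, 4.3]], [25, [66, 343, 0], [0, 0, 4.3]], [25, [66, 343, 0], [0, 0, 4.3]], [25, [66, 343, 0], [0, 0, 4.3]]]'

```text
time_s: 30.6
eef_pos: [535.4, 184.2, 184.1]
ee_rot: [-0.001, -0.03, 1.0, -0.0]
force: [0.1, -0.1, -1.5]
grip_width: 0.382
grip_force: 60.3
```

Run:
```python
from h import *
s=ctrl.sense();print(s["eef_pos"],s["ee_rot"],s["grip_width"],s["force"])
p,d,k=snap("wrist","w11");P=cloud("wrist",d,k)
comps(P,165,260,480,600,150,215)
comps(P,100,114,440,540,60,310)
cv2.imwrite("pics/w11b.png",p)
```

```text
[535.4093703  184.24364991 184.090687  ] [-1.12034048e-03 -2.99098582e-02  9.99551930e-01 -2.90879480e-04] 0.382347279076282 [ 0.09057727 -0.07961594 -1.52240127]
(165, 260) [  212   200   213   176 23339] [536.2 182.5  64.7  65.4   1.4]
(165, 260) [275 376  41   9 205] [526.4 176.8  10.3   2.6  89.6]
(165, 260) [333 376  40   9 207] [525.4 191.5   2.2  10.    4.4]
(100, 114) [ 132  106  387   23 6895] [472.9 181.4  12.7 239.    3.8]
```

View pics/w11b.png

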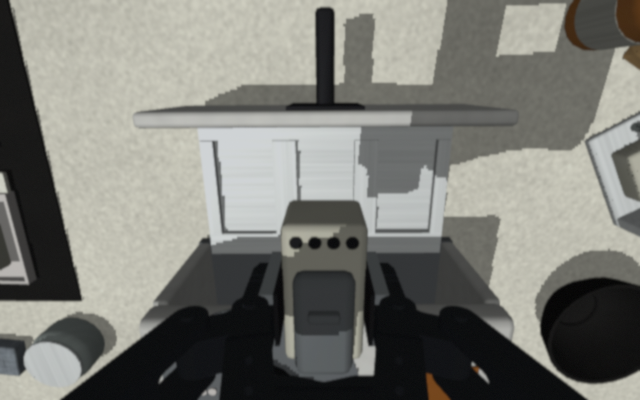

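Cast 4 (four dots at y=243) is in line with the middle pocket of the empty drawer. Lowering it.

apply_moves --targets '[[25, [0.5, 0.5, -45], [0, 0, 0]], [25, [0.5, 0.5, -90], [0, 0, 0]], [25, [0.5, 0.5, -120], [0, 0, 0]], [25, [0.5, 0.5, -136], [0, 0, 0]], [25, [0.5, 0.5, -143], [0, 0, 0]], [25, [0.5, 0.5, -144.5], [0, 0, 0]], [25, [0.5, 0.5, -144.5], [0, 0, 0]], [52, [0.5, 0.5, -144.5], [0, 0, 0]], [52, [0.5, 0.5, -144.5], [0, 0, 0]], [52, [0.5, 0.5, -144.5], [0, 0, 0]], [52, [0.5, 0.5, -115], [0, 0, 0]], [52, [0.5, 0.5, -70], [0, 0, 0]], [52, [0.5, 0.5, -20], [0, 0, 0]], [52, [-50, -2, 0], [0, 0, 0]], [52, [-90, -3, 0], [0, 0, 0]], [52, [-109, -7, 0], [0, 0, 0]], [52, [-109, -7, 0], [0, 0, 0]], [52, [-109, -7, 0], [0, 0, 0]]]'

```text
time_s: 32.45
eef_pos: [427.5, 178.2, 185.7]
ee_rot: [0.001, -0.03, 1.0, 0.0]
force: [0.3, 0.5, 1.3]
grip_width: 0.611
grip_force: 0.0
```

Run:
```python
from h import *
s=ctrl.sense();print(s["eef_pos"],s["ee_rot"])
p,d,k=snap("wrist","w12");P=cloud("wrist",d,k)
comps(P,57,82,482,600,60,310)
comps(P,88,98,350,465,130,230)
comps(P,100,114,440,540,60,310)
p,d,k=snap("scene","s12");P=cloud("scene",d,k)
print("trays");comps(P,30,60,400,700,-370,-100,20)
comps(P,57,82,482,600,60,310,10)
```

```text
[427.4511711  178.2257036  185.68874442] [ 5.91066201e-04 -3.01351672e-02  9.99545656e-01  6.45739844e-05]
(57, 82) [ 305  280   38   64 2289] [538.3 185.2  61.8  34.    3.4]
(88, 98) [ 316  180   17   73 1145] [438.  179.3  54.5  11.5   3.2]
(100, 114) [ 267  258  114   23 2233] [474.  181.3  13.   83.9   4. ]
(100, 114) [ 402  261   88   19 1339] [469.6 270.1  10.6  61.8   3.4]
(100, 114) [ 159  262   86   19 1301] [481.4  92.8  10.7  60.8   3.8]
trays
(30, 60) [228 202  11  17 151] [ 487.8 -315.4   34.4   69.4   87.6]
(30, 60) [273 231  10  18 156] [ 617.  -152.    33.1   69.9   89.6]
(30, 60) [228 236  11  17 162] [ 629.6 -311.3   34.3   66.    86.9]
(57, 82) [334 197  19   6  59] [486.4  96.5   7.1  68.6   0.6]
(57, 82) [363 204  11  12  89] [531.9 185.3  53.6  33.3   5. ]
```

Cast 4 stands in the middle pocket at (538,185). Now closing the drawer.

apply_moves --targets '[[45, [0.5, 0.5, -45], [0, 0, 0]], [45, [0.5, 0.5, -90], [0, 0, 0]], [45, [0.5, 0.5, -115], [0, 0, 0]], [45, [0.5, 0.5, -124], [0, 0, 0]], [45, [0.5, 0.5, -124], [0, 0, 0]], [8, [0.5, 0.5, -124], [0, 0, 0]], [8, [0.5, 0.5, -124], [0, 0, 0]], [8, [0.5, 0.5, -124], [0, 0, 0]], [8, [0.5, 0.5, -124], [0, 0, 0]], [8, [0.5, 0.5, -124], [0, 0, 0]]]'

```text
time_s: 33.55
eef_pos: [428.4, 178.5, 62.7]
ee_rot: [0.001, -0.03, 1.0, -0.0]
force: [-0.7, -3.9, 6.3]
grip_width: 0.134
grip_force: 59.2
```

apply_moves --targets '[[8, [10, 0.6, 0], [0, 0, 0]], [8, [20, 1.2, 0], [0, 0, 0]], [8, [32, 1.9, 0], [0, 0, 0]], [8, [44, 2.6, 0], [0, 0, 0]], [8, [56, 3.3, 0], [0, 0, 0]], [8, [68, 3.9, 0], [0, 0, 0]], [8, [80, 4.6, 0], [0, 0, 0]], [8, [92, 5.3, 0], [0, 0, 0]], [8, [104, 6, 0], [0, 0, 0]], [8, [114, 6.6, 0], [0, 0, 0]], [8, [120, 6.9, 0], [0, 0, 0]], [8, [123, 7.1, 0], [0, 0, 0]], [8, [124.5, 7.2, 0], [0, 0, 0]], [8, [124.5, 7.2, 0], [0, 0, 0]], [8, [124.5, 7.2, 0], [0, 0, 0]]]'

```text
time_s: 35.05
eef_pos: [550.7, 186.5, 62.6]
ee_rot: [-0.001, -0.031, 1.0, 0.0]
force: [-12.2, 0.1, 12.3]
grip_width: 0.129
grip_force: 60.4
```

apply_moves --targets '[[8, [1, 0, 0], [0, 0, 0]], [8, [2, 0.1, 0], [0, 0, 0]], [8, [2.5, 0.1, 0], [0, 0, 0]], [8, [2.5, 0.1, 0], [0, 0, 0]], [8, [2.5, 0.1, 0], [0, 0, 0]]]'

```text
time_s: 35.55
eef_pos: [550.7, 186.5, 62.6]
ee_rot: [-0.004, -0.031, 1.0, -0.0]
force: [-26.5, -1.3, 21.6]
grip_width: 0.134
grip_force: 61.9
```

apply_moves --targets '[[8, [0, 0, 0], [0, 0, 0]], [45, [0, 0, 0], [0, 0, 0]], [45, [0, 0, 0], [0, 0, 0]], [45, [0, 0, 0], [0, 0, 0]], [45, [0, 0, 0], [0, 0, 0]], [45, [0, 0, 45], [0, 0, 0]], [45, [0, 0, 95], [0, 0, 0]], [45, [0, 0, 140], [0, 0, 0]], [45, [-50, 0, 190], [0, 0, 0]], [45, [-80, 0, 230], [0, 0, 0]], [45, [-80, 0, 230], [0, 0, 0]], [45, [-80, 0, 230], [0, 0, 0]]]'

```text
time_s: 36.75
eef_pos: [474.2, 186.3, 294.1]
ee_rot: [0.003, -0.03, 1.0, 0.0]
force: [1.4, -0.5, 0.1]
grip_width: 0.527
grip_force: 0.0
```

Run:
```python
from h import *
s=ctrl.sense();print(s["eef_pos"],s["ee_rot"])
p,d,k=snap("wrist","w13");P=cloud("wrist",d,k);Z=P[...,2]
comps(P,100,114,560,640,60,330)
comps(P,88,98,500,605,130,230)
comps(P,135,144,580,660,60,330)
# distances along unit x of plate front edge, fin tip vs unit front edge
u=np.array([np.cos(.058),np.sin(.058)])
def ext(P,lo,hi):
    Z=P[...,2];m=(Z>lo)&(Z<hi)&(np.abs(P[...,0]-600)<100)&(P[...,1]>90)&(P[...,1]<290);a=P[m][:,:2]@u;return np.round(np.percentile(a,[0.3,2,99]),1),m.sum()
print("fin",ext(P,85,98),"plate",ext(P,105,113),"top",ext(P,137,143))
p2,d2,k2=load("w2");Q=cloud("wrist",d2,k2)
print("before fin",ext(Q,85,98),"plate",ext(Q,105,113),"top",ext(Q,137,143))
a=p[150:350,180:460];cv2.imwrite("pics/w13b.png",cv2.resize(a,(770,550)))
```

```text
[474.16649845 186.2776801  294.14133058] [ 2.74820846e-03 -3.04614428e-02  9.99532108e-01  3.37117579e-04]
(100, 114) [ 275  272   98   15 1262] [596.1 194.   12.7 107.8   2.8]
(100, 114) [206 275  30  16 302] [604.8  81.6  18.5  27.6  42. ]
(100, 114) [412 274  23  16 207] [590.8 302.8  21.6  15.5  37.8]
(88, 98) [275 220  81  55 850] [564.5 182.2  61.7  91.6   3.9]
(135, 144) [ 268  291  121   64 5334] [627.4 203.6 128.2  68.6  85.8]
(135, 144) [422 297  19  17 147] [596.2 307.1  23.8  11.2  49.4]
(135, 144) [198 298  27  19 279] [612.8  79.1  16.4  31.   24.7]
fin (array([543.3, 544. , 604.8]), np.int64(1086)) plate (array([602.3, 602.7, 612.1]), np.int64(1000)) top (array([598.7, 605.1, 707.1]), np.int64(6394))
before fin (array([543.9, 545.2, 598.8]), np.int64(513)) plate (array([601.2, 602. , 606.3]), np.int64(311)) top (array([598.8, 605.7, 711.8]), np.int64(16497))
```

View pics/w13b.png

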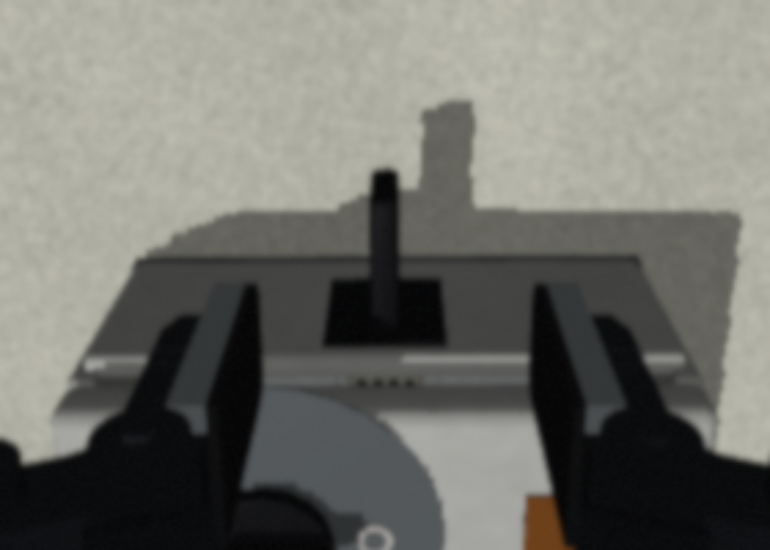

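The drawer reads nearly shut, and cast 4's four dots show at (385,382) through the gap above the plate. To be sure it is fully home, I'll push the fin's end with closed fingers, keeping the gripper body well away from the unit.

apply_moves --targets '[[0, [25, 0, -40], [0, 0, 0]], [0, [25, 0, -90], [0, 0, 0]], [0, [35, 0, -140], [0, 0, 0]], [0, [35, 0, -190], [0, 0, 0]], [0, [35, 0, -220], [0, 0, 0]], [0, [35, 0, -227], [0, 0, 0]], [0, [35, 0, -227], [0, 0, 0]], [0, [40, 0.2, -227], [0, 0, 0]], [0, [46, 0.4, -227], [0, 0, 0]], [0, [50, 0.6, -227], [0, 0, 0]], [0, [53, 0.6, -227], [0, 0, 0]], [0, [55, 0.6, -227], [0, 0, 0]], [0, [55, 0.6, -227], [0, 0, 0]]]'

```text
time_s: 38.1
eef_pos: [522.1, 186.6, 65.3]
ee_rot: [-0.01, -0.031, 0.999, -0.001]
force: [-48.1, -6.7, 33.8]
grip_width: 0.006
grip_force: 24.3
```

apply_moves --targets '[[0, [-15, 0, 0], [0, 0, 0]], [0, [-30, 0, 0], [0, 0, 0]], [0, [-40, 0, 40], [0, 0, 0]], [20, [-45, 0, 90], [0, 0, 0]], [40, [-50, 0, 140], [0, 0, 0]], [45, [-55, 0, 190], [0, 0, 0]], [45, [-55, 0, 227], [0, 0, 0]], [45, [-55, 0, 227], [0, 0, 0]], [45, [-55, 0, 227], [0, 0, 0]]]'

```text
time_s: 39.0
eef_pos: [474.7, 186.6, 292.3]
ee_rot: [0.001, -0.03, 1.0, 0.0]
force: [-0.3, -0.1, -0.5]
grip_width: 0.528
grip_force: 0.0
```

Run:
```python
from h import *
s=ctrl.sense();print(s["eef_pos"])
u=np.array([np.cos(.058),np.sin(.058)])
def ext(P,lo,hi,y0,y1):
    Z=P[...,2];m=(Z>lo)&(Z<hi)&(np.abs(P[...,0]-590)<70)&(P[...,1]>y0)&(P[...,1]<y1);a=P[m][:,:2]@u;return np.round(np.percentile(a,[0.5,2,10,50,98]),1),m.sum()
p,d,k=snap("wrist","w14");snap("side","d14");snap("scene","s14")
for n in("w2","w13","w14","side0","d14","scene0","s14"):
    p,d,k=load(n);P=cloud("",d,k);print(n,"fin",ext(P,60,98,150,210),"plate",ext(P,106,113,130,270),"top",ext(P,137,143,130,270))
```

```text
[474.73506092 186.58991486 292.27705523]
w2 fin (array([544.1, 545.6, 549.9, 571.8, 597.8]), np.int64(624)) plate (array([602.2, 602.3, 602.8, 604.2, 605.8]), np.int64(217)) top (array([598.3, 601.9, 611.6, 633.5, 669.8]), np.int64(6872))
w13 fin (array([543.3, 543.6, 546.4, 600.7, 645.4]), np.int64(1381)) plate (array([602.7, 602.9, 603.5, 606.2, 612. ]), np.int64(895)) top (array([599. , 603. , 611.4, 633.9, 670. ]), np.int64(4502))
w14 fin (array([543.2, 543.5, 546.1, 600.7, 645.5]), np.int64(1403)) plate (array([602.6, 602.9, 603.5, 606.3, 611.8]), np.int64(880)) top (array([599.5, 603.9, 611.5, 633.7, 669.7]), np.int64(4544))
side0 fin (array([542.5, 543.1, 546.4, 584.1, 640.3]), np.int64(270)) plate (array([601.3, 601.6, 602.6, 606. , 612. ]), np.int64(155)) top (array([598.3, 603.9, 610.6, 631.9, 670. ]), np.int64(696))
d14 fin (array([542.1, 542.8, 546.2, 583.2, 640. ]), np.int64(272)) plate (array([600.6, 601.5, 602.7, 605.9, 612.2]), np.int64(155)) top (array([599.9, 602.5, 610.6, 632.7, 670. ]), np.int64(675))Traceback (most recent call last):
  File "<stdin>", line 8, in <module>
  File "<stdin>", line 5, in ext
    return _quantile_unchecked(
        a, q, axis, out, overwrite_input, method, keepdims, weights)
    return _ureduce(a,
                    func=_quantile_ureduce_func,
    ...<5 lines>...
                    overwrite_input=overwrite_input,
                    method=method)
    r = func(a, **kwargs)
    result = _quantile(arr,
                       quantiles=q,
    ...<2 lines>...
                       out=out,
                       weights=wgt)
    slices_having_nans = np.isnan(arr[-1, ...])
                                  ~~~^^^^^^^^^
IndexError: index -1 is out of bounds for axis 0 with size 0
```

After a 48 N push the fin and plate match their starting positions to within 0.4 mm in the side camera, so the drawer is home. Now the selector: grasp it, then turn it 108° clockwise.

apply_moves --targets '[[45, [60, -12, -30], [0, 0, -8]], [45, [120, -25, -40], [0, 0, -16]], [45, [182.3, -37.3, -50], [0, 0, -24]], [45, [182.3, -37.3, -50], [0, 0, -32]], [45, [182.3, -37.3, -50], [0, 0, -40]], [45, [182.3, -37.3, -50], [0, 0, -48]], [45, [182.3, -37.3, -50], [0, 0, -56]], [45, [182.3, -37.3, -50], [0, 0, -64]], [45, [182.3, -37.3, -50], [0, 0, -72]], [45, [182.3, -37.3, -50], [0, 0, -80]], [45, [182.3, -37.3, -50], [0, 0, -88]], [45, [182.3, -37.3, -50], [0, 0, -90]], [45, [182.3, -37.3, -90], [0, 0, -90]], [45, [182.3, -37.3, -120], [0, 0, -90]], [45, [182.3, -37.3, -137], [0, 0, -90]], [45, [182.3, -37.3, -137], [0, 0, -90]], [8, [182.3, -37.3, -137], [0, 0, -90]], [8, [182.3, -37.3, -137], [0, 0, -90]], [8, [182.3, -37.3, -137], [0, 0, -90]], [8, [182.3, -37.3, -137], [0, 0, -90]]]' --squeeze 40

```text
time_s: 41.15
eef_pos: [657.0, 149.3, 155.5]
ee_rot: [0.001, 0.685, 0.728, 0.001]
force: [-1.4, -0.4, 4.8]
grip_width: 0.157
grip_force: 40.7
```

apply_moves --targets '[[8, [0, 0, 0], [0, 0, 0]], [8, [0, 0, 0], [0, 0, -8]], [8, [0, 0, 0], [0, 0, -16]], [8, [0, 0, 0], [0, 0, -24]], [8, [0, 0, 0], [0, 0, -32]], [8, [0, 0, 0], [0, 0, -40]], [8, [0, 0, 0], [0, 0, -48]], [8, [0, 0, 0], [0, 0, -56]], [8, [0, 0, 0], [0, 0, -64]], [8, [0, 0, 0], [0, 0, -72]], [8, [0, 0, 0], [0, 0, -80]], [8, [0, 0, 0], [0, 0, -88]], [8, [0, 0, 0], [0, 0, -96]], [8, [0, 0, 0], [0, 0, -103]], [8, [0, 0, 0], [0, 0, -108]], [8, [0, 0, 0], [0, 0, -108]], [8, [0, 0, 0], [0, 0, -108]]]'

```text
time_s: 42.85
eef_pos: [657.8, 148.1, 155.5]
ee_rot: [0.001, 0.992, -0.127, 0.002]
force: [2.4, -4.4, 4.8]
grip_width: 0.155
grip_force: 40.6
```

apply_moves --targets '[[45, [0, 0, 0], [0, 0, 0]], [45, [0, 0, 0], [0, 0, 0]], [45, [0, 0, 0], [0, 0, 0]], [45, [0, 0, 0], [0, 0, 0]], [45, [0, 0, 45], [0, 0, 0]], [45, [0, 0, 90], [0, 0, 0]], [45, [-40, -20, 120], [0, 0, 0]], [45, [-80, -50, 150], [0, 0, 0]], [45, [-120, -80, 170], [0, 0, 0]], [45, [-160, -110, 190], [0, 0, 0]], [45, [-160, -110, 190], [0, 0, 0]], [45, [-160, -110, 190], [0, 0, 0]]]'

```text
time_s: 44.05
eef_pos: [495.7, 38.3, 346.3]
ee_rot: [0.0, 0.992, -0.127, 0.002]
force: [0.4, 0.4, 0.3]
grip_width: 0.529
grip_force: 0.0
```

Run:
```python
from h import *
s=ctrl.sense();print(s["time_s"],s["eef_pos"],s["force"])
b,d,k=snap("side","d15")
p,d,k=snap("wrist","w15");P=cloud("wrist",d,k);comps(P,170,186,600,710,90,200)
a,d,k=snap("scene","s15");P=cloud("scene",d,k);comps(P,30,60,400,700,-370,-100,20)
comps(P,170,186,620,690,110,190,20)
m=np.vstack([np.hstack([cv2.resize(p,(400,250)),cv2.resize(b,(400,250))]),cv2.resize(a[180:300,210:438],(800,350),interpolation=cv2.INTER_CUBIC)]);m=m
m[:250,:400]=cv2.resize(p[20:200,120:408],(400,250),interpolation=cv2.INTER_CUBIC)
cv2.imwrite("pics/fin.png",m)
```

```text
44.05 [495.72856129  38.32290668 346.31573726] [0.36060949 0.44781149 0.30475751]
(170, 186) [ 132    0   30   58 1233] [655.1 148.2  15.   43.7  76.1]
(30, 60) [225 201  10  16 140] [ 480.7 -328.8   70.    33.3    0.5]
(30, 60) [273 231  10  18 153] [ 618.7 -152.3   33.1   67.7   88.2]
(30, 60) [228 236  11  17 162] [ 629.  -311.2   34.7   66.1   88.2]
(170, 186) [362 220   6  14  54] [657.1 147.9  13.8  48.3  75.3]
```

View pics/fin.png

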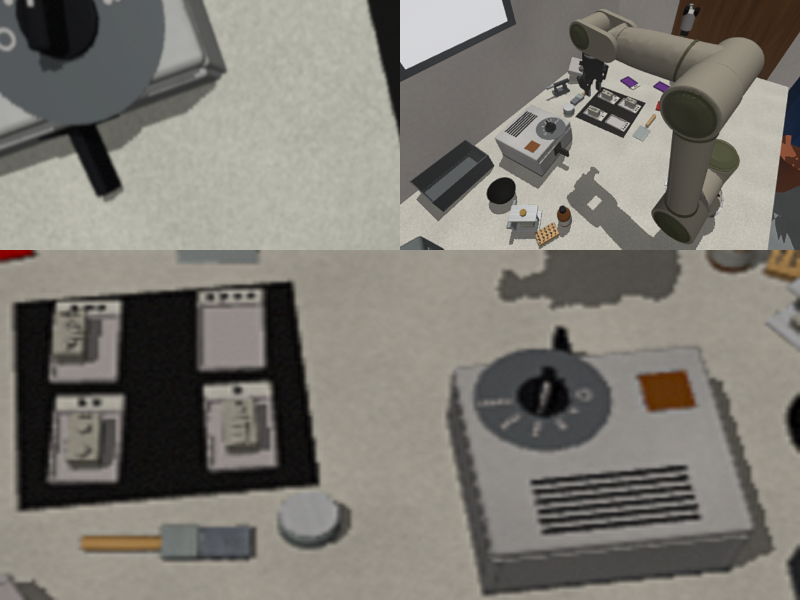

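The selector bar is at 108°, which is three dots, and the drawer is shut. But cast 3 was knocked to (481,-329), so I'll inspect it.

apply_moves --targets '[[54, [0, -50, -10], [0, 0, 7]], [54, [0, -100, -30], [0, 0, 14.6]], [54, [-5, -150, -50], [0, 0, 14.6]], [54, [-10, -200, -70], [0, 0, 14.6]], [54, [-15, -250, -90], [0, 0, 14.6]], [54, [-16, -300, -110], [0, 0, 14.6]], [54, [-16, -350, -114], [0, 0, 14.6]], [54, [-16, -367, -114], [0, 0, 14.6]], [54, [-16, -367, -114], [0, 0, 14.6]], [54, [-16, -367, -114], [0, 0, 14.6]]]'

```text
time_s: 45.2
eef_pos: [481.1, -327.6, 228.8]
ee_rot: [-0.001, 1.0, 0.0, -0.001]
force: [0.0, 0.6, -0.1]
grip_width: 0.631
grip_force: 0.0
```

Run:
```python
from h import *
s=ctrl.sense();print(s["time_s"],s["eef_pos"],s["ee_rot"])
p,d,k=snap("wrist","w16");P=cloud("wrist",d,k);Z=P[...,2]
comps(P,30,62,420,540,-370,-280);comps(P,34,44,420,540,-370,-280)
comps(P,10,17,410,560,-370,-270)
q=P[(Z>36)&(Z<44)&(np.abs(P[...,0]-480)<45)&(np.abs(P[...,1]+325)<40)]
A=np.c_[q[:,:2]-q[:,:2].mean(0),np.ones(len(q))];print("land plane",np.linalg.lstsq(A,q[:,2],rcond=None)[0],len(q))
cv2.imwrite("pics/w16b.png",p)
```

```text
45.2 [ 481.11481764 -327.57617082  228.78927067] [-1.02432793e-03  9.99999136e-01  3.84086654e-04 -7.28797503e-04]
(30, 62) [ 309  140   37   65 2169] [ 479.5 -330.1   34.1   64.1   87.9]
(34, 44) [ 309  140   37   65 1839] [ 479.4 -330.1   34.1   64.1   87.9]
(10, 17) [ 280  111   69  111 1817] [ 477.1 -315.5   70.   118.6   88. ]
land plane [-7.35935219e-03 -1.24919924e-03  4.11070770e+01] 1830
```

View pics/w16b.png

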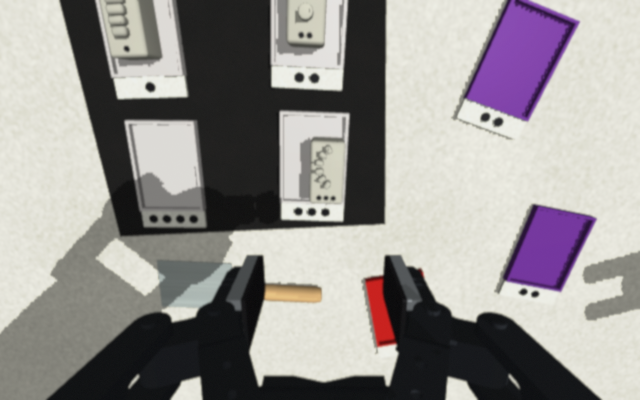

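Cast 3 (three dots, (325,170)) still stands flat in its own tray (land level at 41 mm) but against the wall. I'll recentre it with a gentle lift.

apply_moves --targets '[[54, [-1, -1.8, -50], [0, 0, -2]], [54, [-1, -1.8, -100], [0, 0, -2]], [54, [-1, -1.8, -150], [0, 0, -2]], [54, [-1, -1.8, -190], [0, 0, -2]], [54, [-1, -1.8, -206], [0, 0, -2]], [54, [-1, -1.8, -213], [0, 0, -2]], [54, [-1, -1.8, -213], [0, 0, -2]], [25, [-1, -1.8, -213], [0, 0, -2]], [25, [-1, -1.8, -213], [0, 0, -2]], [25, [-1, -1.8, -213], [0, 0, -2]], [25, [-1, -1.8, -213], [0, 0, -2]], [25, [-1, -1.8, -213], [0, 0, -2]]]' --squeeze 60

```text
time_s: 46.45
eef_pos: [480.6, -330.0, 19.1]
ee_rot: [0.001, 1.0, -0.017, 0.001]
force: [0.4, 1.4, 7.1]
grip_width: 0.384
grip_force: 61.3
```

apply_moves --targets '[[25, [0, 0, 6], [0, 0, 0]], [25, [0, 3, 12], [0, 0, 0]], [25, [3, 8, 12], [0, 0, 0]], [25, [7, 14, 12], [0, 0, 0]], [25, [7, 14, 12], [0, 0, 0]], [25, [7, 14, 6], [0, 0, 0]], [25, [7, 14, 1.5], [0, 0, 0]], [25, [7, 14, 1], [0, 0, 0]], [25, [7, 14, 1], [0, 0, 0]]]'

```text
time_s: 47.35
eef_pos: [486.6, -315.5, 19.1]
ee_rot: [-0.0, 1.0, -0.017, -0.0]
force: [-4.3, 4.9, 13.0]
grip_width: 0.381
grip_force: 62.1
```

apply_moves --targets '[[54, [0, 0, 0], [0, 0, 0]], [54, [0, 0, 0], [0, 0, 0]], [54, [0, 0, 0], [0, 0, 0]], [54, [0, 0, 30], [0, 0, 0]], [54, [0, 0, 75], [0, 0, 0]], [54, [0, 0, 120], [0, 0, 0]], [54, [0, 10, 170], [0, 0, 0]], [54, [-20, 30, 210], [0, 0, 0]], [54, [-20, 70, 230], [0, 0, 0]], [54, [-20, 90, 230], [0, 0, 0]], [54, [-20, 90, 230], [0, 0, 0]]]'

```text
time_s: 48.45
eef_pos: [466.9, -223.7, 249.1]
ee_rot: [0.0, 1.0, -0.016, 0.001]
force: [-0.4, -0.1, 0.1]
grip_width: 0.634
grip_force: 0.0
```

Run:
```python
from h import *
s=ctrl.sense();print(s["time_s"],s["eef_pos"],s["grip_width"],s["force"])
p,d,k=snap("wrist","w17");P=cloud("wrist",d,k)
comps(P,32,62,420,700,-370,-100)
p,d,k=snap("side","d17");P=cloud("side",d,k);comps(P,170,186,620,690,110,190,20)
```

```text
48.45 [ 466.8652762  -223.67228096  249.06743879] 0.6335503242949225 [-0.39287568 -0.08711337  0.05900532]
(32, 62) [ 221    0   43   49 1788] [ 605.6 -152.2   40.    34.3    1.9]
(32, 62) [ 393    0   41   30 1102] [ 608.7 -310.9   34.4   24.1   87.2]
(32, 62) [ 393  115   38   63 2131] [ 485.5 -315.3   34.6   64.1   88.4]
(170, 186) [233 191  13  12  82] [655.6 147.9  13.4  46.2  73.5]
```

Cast 3 is back at its tray's centre, and casts 1 and 2 and the selector are unchanged. Handing in.

```bash
python3 -c "
from rig import ctrl
print(ctrl.finish_job())"
```

```text
the job is handed in; nothing more can be done
None
```

The job is handed in: casts 1, 2 and 3 stand upright in their own trays, cast 4 stands in the drawer's middle pocket, the drawer is fully home, and the selector was set to the three-dot programme last; cast 3 was knocked aside late in the run, so I recentred it.

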